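# Slide the syrup bottle home at the tea station

### The arm

A 6-joint arm with a two-finger parallel gripper is mounted at the origin on the work surface. World frame = base frame: x ahead of the robot, y to its left, z up, the work surface at z = 0. Lengths are in mm, angles in degrees, forces in N, time in s.
With the tool pointing down it reaches from about 350 to 875 mm from the base axis. Payload 4.2 kg.
Tool frame: the origin (TCP) lies on the centre line of the jaws, within the pads' length; the fingertips stand 8 mm ahead of it and the grasp point (between the pads) lies 11 mm behind it (tcp_to_tips is the distance from the TCP to the fingertips, in mm); z points along the fingers, y is the direction in which the jaws open and shut (so a half turn about z gives the same grasp; the last joint's range is limited). The gripper opens to 87 mm and grips with 3 to 60 N. Pads are 19 mm wide; open, the fingers measure 117 mm over their backs; the gripper's body (75 mm by 190 mm) begins 51 mm behind the grasp point.
Start: joints at [-49.125, 22.042, 0.453, 0, -68.411, -14.817], TCP at [274.563, -561.439, 230.55] pointing down, gripper open.
Joint ranges: [-179.83, 179.83], [-69.29, 118.12], [-61.27, 80.66], [-181.25, 117.63], [-171.15, -9.14], [-177.46, 177.46]. Speed limits (degrees/s): [159.86, 159.86, 180, 180, 180, 180].

### API

Orientations are given as a 3x3 rotation matrix whose columns are the frame's x, y, z axes.
In Python, from rig import * gives the robot as it stands.
- The arm moves only by the tool carry_out, never from a script. Its argument "steps" is a list of rows, each a list of 3 entries, a list of its own where there are three numbers: the shift along the tool's x, y, z in units of 30 mm (1.0 is 30 mm), then the turn, a rotation vector about the tool's x, y, z in rad, then the closure, from -1 (fully open) to 1 (shut). In form: [[[tx, ty, tz], [wx, wy, wz], hand], ...]. A call has 1 to 10 rows; each row shifts and turns the pose as measured when the row begins, along the tool's axes as they then stand; what a row does not reach is not made up. A row lasts 1/12 s, in which the tool goes at most 41.7 mm and 7.16 degrees, less where a joint would pass 70% of its speed; a pose out of reach is approached as far as the arm can. A call is refused whole if a number of a shift passes 1 or a number of a turn 0.125, either way. A call with a gripper value outside its range is refused whole. The fingers move at their own pace and stop on an object; "squeeze" is the grip in N (left out, the last holds). Time passes only in rows, so rows that do not move let the fingers close. It gives the time, the measured TCP pose, the force and the opening at its end, in the units of the state.
- get_state(): the state, without advancing time (a new reading comes with each control period).
- grab_frame(name): name is "side" or "top" or "wrist"; returns a dict with "color" (384x512x3 uint8, red, green, blue), "fx", "fy", "cx", "cy" (pixels), "camera_from_world" (4x4, takes a point from world to camera coordinates). Camera axes: x right, y down, z forward; pixel columns grow to the right and rows downward; lengths in mm; the calibration is good to about 2 mm. A picture is of the moment at which its call begins. There is no depth.
- sign_off(): hands the job in, once; it reports no verdict.
The state is a dict: "clock": time; "q": joint angles; "qd": joint speeds; "effort": joint torques, N m; "position": TCP position; "tcp_rot": TCP orientation; "ft_force": force on the tool from outside, world axes, zero at the start; "wrist_torque": the same for the moment, N m; "opening": finger opening in mm.
Only numpy, scipy, OpenCV 4.12 (cv2) and the standard library are available. Lean on these libraries where they do the work, as an engineer would, in place of code of your own. Each camera call takes 0.05 s, during which the arm holds its last target. There are 200 camera calls.

### The job

Put the stray syrup pump bottle back into the empty bay of the bottle rack: push it gently with the fingertips low on its body, so that it slides upright over the counter and in between the dividers until it stands against the back rail, level with its two neighbours. Do not grip, lift or tip it, and leave everything else where it stands.

Things in the scene. Friction and masses are not known exactly. Their poses are not given: they have to be found in the camera images.
- syrup_bottle: the stray bottle: the only pump bottle out on the open counter. Amber, round, body 66 mm wide and straight to 160 mm, black pump on top, 252 mm tall; the spout sticks out 50 mm at 235-250 mm height (own -x, any direction). 0.4-0.75 kg, centre of mass 90 mm up, friction on counter 0.5-0.7: pushed above about 45 mm it may tip. Origin: centre of its underside; z up its axis.
- rack: dark steel rack fixed to the counter, no floor: three bays side by side at y = -88, 0, 88 mm, open on top and in front (-x side). Origin: on the counter, middle bay's standing place; x points into the bays. Back rail 70 mm high, its face at x = 34.5 mm. Four dividers 4 mm thick, 50 mm high at y = -132, -44, 44, 132 mm run from the rail to x = -24 mm; front ends rounded, 8 mm wide.
- empty_bay: no object: a point on the counter, the standing place of the bay that is empty, where the stray bottle's axis belongs: halfway between its dividers (84 mm apart, 80 mm at the mouth, which is 24 mm in front of this point) and 1.5 mm short of touching the rail. Axes as the rack's: x straight into the bay, y along the rail.
- racked_bottle_a: one of the two pump bottles already standing in the other bays, exactly like the stray one. Origin: centre of its underside. To be left alone.
- racked_bottle_b: the other pump bottle standing in the rack, likewise. To be left alone.
- iced_tea_cup: bystander: a lidded cup of iced tea, 60 mm wide at the foot, 94 mm at the lid, 132 mm high, standing to one side. Origin: centre of its underside.
- topping_tub: bystander: a low lidded tub, 104 mm wide, 57 mm high, standing to one side. Origin: centre of its underside.
- shaker: bystander: a steel drink shaker, 86 mm wide, 206 mm high, standing to one side. Origin: centre of its underside.
- pearl_jar: bystander: a glass jar with black lid, 90 mm wide, 115 mm high, standing to one side. Origin: centre of its underside.
- bar_spoon: bystander: a spoon about 180 mm long lying at the side of the counter. Origin: under the middle of it.
There are look-alikes about, which are no part of the job. What is shaped like the syrup_bottle but pink or yellow is not meant.

How it is judged (in metres and radians):
At the end, for the whole second after the job is handed in: The stray bottle stands still and upright (0.05 rad) on the counter in the empty bay, its axis at most 10 mm short of the standing place and 12 mm to either side; the racked bottles stand upright within 15 mm of where they were, the other things within 30 mm (x of syrup_bottle in the frame of empty_bay between -0.01 and 0.006 m and y of syrup_bottle in the frame of empty_bay between -0.012 and 0.012 m and angle between each of syrup_bottle, racked_bottle_a, racked_bottle_b's own z axis and vertical below 0.05 rad and height (world z) of syrup_bottle below 0.005 m and linear speed of syrup_bottle below 0.02 m/s and distance of each of racked_bottle_a, racked_bottle_b from where it was at the start of the episode below 0.015 m and distance of each of iced_tea_cup, topping_tub, shaker, pearl_jar, bar_spoon from where it was at the start of the episode below 0.03 m); the robot touches nothing.
It fails at once if the bottle was tipped (leaned more than 0.15 rad) (angle between syrup_bottle's own z axis and vertical above 0.15 rad).
It fails at once if the bottle was lifted off the counter (more than 10 mm) (height (world z) of syrup_bottle above 0.01 m).
It fails at once if the bottle was gripped or shoved hard (more than 30 N from the fingers) (contact force between the fingers and syrup_bottle above 30 N).
It fails at once if the bottle was pushed high up instead of low on its body (fingers' grasp point more than 100 mm above the counter) (contact force between the fingers and syrup_bottle above 0.5 N and height (world z) of the grasp point above 0.1 m).
It fails at once if something else on the counter was shifted or tipped (a racked bottle by 20 mm or 0.15 rad, a bystander by 40 mm) (distance of any of racked_bottle_a, racked_bottle_b from where it was at the start of the episode above 0.02 m or angle between any of racked_bottle_a, racked_bottle_b's own z axis and vertical above 0.15 rad or distance of any of iced_tea_cup, topping_tub, shaker, pearl_jar, bar_spoon from where it was at the start of the episode above 0.04 m).
It also fails if it takes over 59 s, if anything falls off the work surface, if the arm or the gripper's body presses on something with over 40 N, if the wrist force passes 120 N, or if a joint passes its speed limit or range.

## Working session

There is one attempt and no reset: what is moved stays moved. The work goes in short steps, Python scripts to look and compute and a tool call to move; the robot and the scene stay as the last step left them, time stands still between calls to the robot, and variables do not carry over. Pictures are saved under pics/ and viewed, on a budget of 10 in all, crops included, one or two more only if the job needs it, and the job is handed in when it is done.

Besides the shell and the picture viewer there is one more tool, called after "Emit:" by a JSON object that holds its "method" and its "body", one argument or row to a line. carry_out: Moves the arm, as the interface text tells. Its arguments: {"type":"object","properties":{"steps":{"type":"array","items":{"type":"array"}},"squeeze":{"type":"number"}},"required":["steps"]}

```bash
mkdir -p pics; python3 - <<'E'
from rig import *
import cv2,numpy as np
for n in("top","side"):
    f=grab_frame(n);cv2.imwrite(f"pics/{n}0.png",f["color"][:,:,::-1])
    print(n,f["fx"],f["cx"],f["cy"],np.round(f["camera_from_world"],3).tolist())
s=get_state();print(s["clock"],s["position"],np.round(s["tcp_rot"],3).tolist())
E
```

```text
top 461.2540318649835 262.72668584990424 197.88611184010034 [[0.027, -1.0, -0.011, -30.019], [-0.989, -0.025, -0.148, 616.267], [0.147, 0.015, -0.989, 1180.052], [0.0, 0.0, 0.0, 1.0]]
side 415.7453849340118 257.1700955213668 187.1378704618673 [[0.938, 0.346, -0.017, -572.642], [0.244, -0.697, -0.674, -135.809], [-0.245, 0.628, -0.738, 1199.462], [0.0, 0.0, 0.0, 1.0]]
0.1 [ 274.34327019 -560.97138568  229.55885777] [[-0.898, -0.439, -0.001], [-0.439, 0.898, 0.002], [0.0, 0.002, -1.0]]
```

View pics/top0.png

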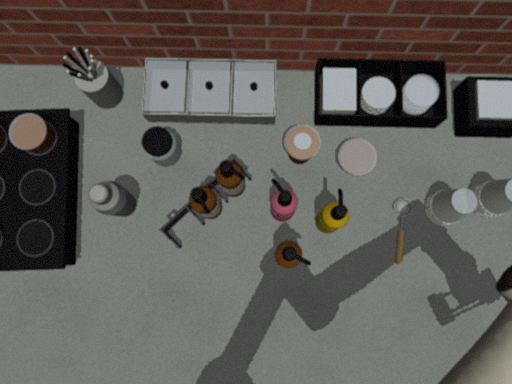

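View pics/side0.png

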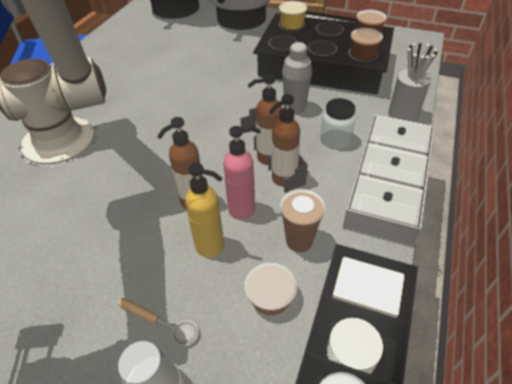

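Top view: the amber candidates are pump bottles at (203,200) and (230,177), both in the rack, and (288,254) on the open counter. The pink (284,205) and yellow (333,216) bottles are look-alikes. (288,254) is therefore the stray. The empty bay looks to be the lower-left one, near (175,222). I'll check with one enlarged crop.

```bash
python3 - <<'E'
import cv2
a=cv2.imread("pics/top0.png")[145:280,145:325]
cv2.imwrite("pics/crop0.png",cv2.resize(a,None,fx=4.4,fy=4.4,interpolation=cv2.INTER_CUBIC))
E
```

```text
(no output)
```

View pics/crop0.png

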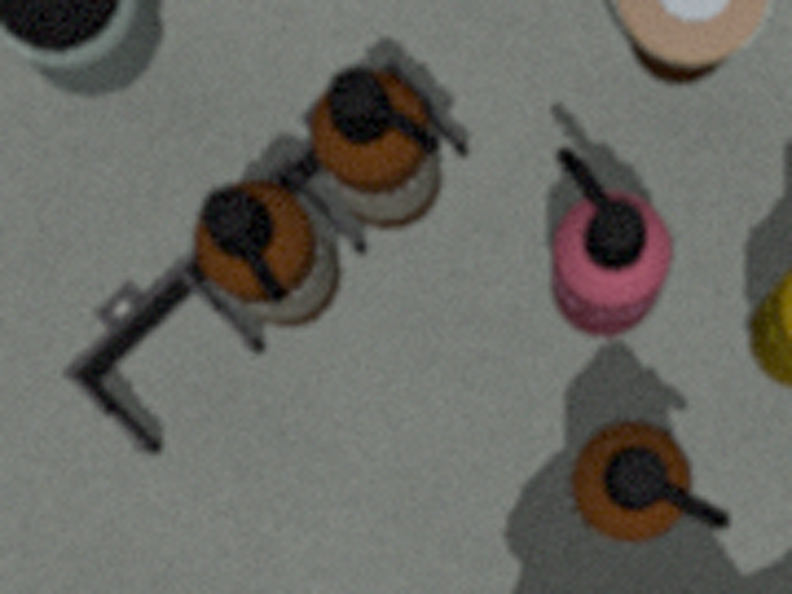

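The crop shows the stray (full-frame 288,254) is amber and alone on the counter. Its shoulder disc is at crop (632,482). The rack bays open to the lower right, with divider tips at crop (153,447), (258,345), (360,243) and (462,148), and the lower-left bay is empty.

```bash
cat > h.py <<'E'
import numpy as np,cv2
def ray(f,uv):
    M=np.array(f["camera_from_world"]);R=M[:3,:3];c=-R.T@M[:3,3]
    d=R.T@np.array([(uv[0]-f["cx"])/f["fx"],(uv[1]-f["cy"])/f["fy"],1]);return c,d
def onz(f,uv,z):
    c,d=ray(f,uv);return (c+d*(z-c[2])/d[2])
def proj(f,p):
    M=np.array(f["camera_from_world"]);q=M[:3,:3]@p+M[:3,3];return np.array([f["fx"]*q[0]/q[2]+f["cx"],f["fy"]*q[1]/q[2]+f["cy"]])
E
python3 - <<'E'
from rig import *
from h import *
f=grab_frame("top");u=lambda x,y:(145+(x-1.7)/4.4,145+(y-1.7)/4.4)
print("cam",ray(f,(0,0))[0])
t=[onz(f,u(*p),40)[:2] for p in[(153,447),(258,345),(360,243),(462,148)]]
print("tips z40",np.round(t,1).tolist(),[np.linalg.norm(t[i+1]-t[i]).round(1) for i in range(3)])
for n,p,z in[("stray head",(637,478),250),("A head",(237,220),250),("B head",(360,103),250),("railcorner",(75,372),70)]:print(n,onz(f,u(*p),z)[:2].round(1))
im=cv2.cvtColor(f["color"],cv2.COLOR_RGB2HSV);m=cv2.inRange(im,(3,120,50),(16,255,255))
m[:145]=0;m[290:]=0;m[:,:145]=0;m[:,325:]=0
m=cv2.morphologyEx(m,cv2.MORPH_CLOSE,np.ones((9,9)))
for c in cv2.findContours(m,0,2)[0]:
    if cv2.contourArea(c)>150:
        (x,y),r=cv2.minEnclosingCircle(c);print((x,y),r,cv2.contourArea(c),onz(f,(x,y),155)[:2].round(1))
E
```

```text
cam [ 436.48725707  -32.37553146 1257.63262139]
tips z40 [[483.5, 202.2], [546.3, 142.2], [609.9, 83.1], [670.1, 23.0]] [np.float64(86.9), np.float64(86.8), np.float64(85.0)]
stray head [466.6 -78. ]
A head [590.1 125.6]
B head [651.7  65.9]
railcorner [524.9 244.7]
(287.9906921386719, 254.17674255371094) 13.329160690307617 504.0 [467.1 -79. ]
(203.05752563476562, 197.71238708496094) 14.631170272827148 326.5 [597.3 129. ]
(227.6904754638672, 175.6904754638672) 14.851785659790039 346.0 [653.   71.4]
```

Plan: hold the tool tilted 45° and facing along the bay axis, with the fingers about 48 mm apart as a low V-cradle. That keeps the gripper body clear of the tall bottle. I'll push obliquely to a point in front of the bay, then straight in. First step is to orient the tool.

Emit:
{"method": "carry_out", "body": {
  "steps": [
    [[0,0,0],[0,0,-0.116],-0.1],
    [[0,0,0],[0,0,-0.116],-0.1],
    [[0,0,0],[0,0,-0.116],-0.1],
    [[0,0,0],[0,-0.112,0],-0.1],
    [[0,0,0],[0,-0.112,0],-0.1],
    [[0,0,0],[0,-0.112,0],-0.1],
    [[0,0,0],[0,-0.112,0],-0.1],
    [[0,0,0],[0,-0.112,0],-0.1],
    [[0,0,0],[0,-0.112,0],-0.1],
    [[0,0,0],[0,-0.112,0],-0.1]
  ]
}}

```text
clock: 0.98
position: [278.9, -555.9, 231.3]
tcp_rot: [[-0.457, -0.742, 0.49], [-0.509, 0.67, 0.541], [-0.73, -0.002, -0.684]]
ft_force: [0.5, -0.7, -0.9]
opening: 48.3
```

```bash
cat > go.py <<'E'
from rig import *
from h import *
from scipy.spatial.transform import Rotation as Ro
def plan(P,head=46.1,tilt=45):
    """remaining shift (tool axes, 30mm units) and turn (rotvec) to TCP P, facing head/tilt"""
    s=get_state();R=np.array(s["tcp_rot"]);p=np.array(s["position"])
    a=np.radians(head);t=np.radians(tilt);hh=np.array([np.cos(a),np.sin(a),0]);Z=np.array([0,0,1.])
    z=np.sin(t)*hh-np.cos(t)*Z;x=-np.cos(t)*hh-np.sin(t)*Z
    D=np.c_[x,np.cross(z,x),z]
    print("t",s["clock"],"pos",p.round(1),"F",np.round(s["ft_force"],1),"open",s["opening"],"q",np.round(s["q"],0))
    print("shift",(R.T@(np.array(P)-p)/30).round(2),"turn",Ro.from_matrix(R.T@D).as_rotvec().round(3))
E
python3 - <<'E'
from go import *
plan((393,-155,230))
f=grab_frame("side");cv2.imwrite("pics/s1.png",f["color"][:,:,::-1])
f=grab_frame("top")
im=cv2.cvtColor(f["color"],cv2.COLOR_RGB2HSV)
for n,lo,hi in(("pink",(160,90,40),(179,255,255)),("yellow",(20,150,40),(32,255,255))):
    for c in cv2.findContours(cv2.inRange(im,lo,hi),0,2)[0]:
        if cv2.contourArea(c)>200:
            (x,y),r=cv2.minEnclosingCircle(c);print(n,(x,y),r,onz(f,(x,y),150)[:2].round(0))
E
```

```text
t 0.9833 pos [ 278.9 -555.9  231.3] F [ 0.5 -0.7 -0.9] open 48.33027502215425 q [ -70.   35.   24.  -41. -102.   28.]
shift [-8.5   6.13  9.12] turn [0.021 0.033 0.024]
pink (283.53961181640625, 204.38119506835938) 16.01497459411621 [587. -66.]
yellow (331.9418640136719, 218.05813598632812) 16.56307601928711 [ 556. -183.]
```

Emit:
{"method": "carry_out", "body": {
  "steps": [
    [[-0.8,0.58,0.86],[0.01,0.016,0.012],-0.1],
    [[-0.8,0.58,0.86],[0.01,0.016,0.012],-0.1],
    [[-0.8,0.58,0.86],[0,0,0],-0.1],
    [[-0.8,0.58,0.86],[0,0,0],-0.1],
    [[-0.8,0.58,0.86],[0,0,0],-0.1],
    [[-0.8,0.58,0.86],[0,0,0],-0.1],
    [[-0.8,0.58,0.86],[0,0,0],-0.1],
    [[-0.8,0.58,0.86],[0,0,0],-0.1],
    [[-0.8,0.58,0.86],[0,0,0],-0.1],
    [[-0.8,0.58,0.86],[0,0,0],-0.1]
  ]
}}

```text
clock: 1.92
position: [396.2, -172.9, 205.8]
tcp_rot: [[-0.511, -0.712, 0.482], [-0.512, 0.702, 0.496], [-0.691, 0.007, -0.723]]
ft_force: [0.8, 0.6, -0.1]
opening: 47.4
```

```bash
python3 - <<'E'
from go import *
plan((393,-155,230))
f=grab_frame("wrist");cv2.imwrite("pics/w1.png",f["color"][:,:,::-1])
M=np.array(f["camera_from_world"]);print(f["fx"],ray(f,(0,0))[0],M[2,:3])
for n,p in(("stray",(467,-78.5,0)),("bay",(532,193,0)),("tip",(485,205,0))):print(n,proj(f,np.array(p)))
E
```

```text
t 1.9167 pos [ 396.2 -172.9  205.8] F [ 0.8  0.6 -0.1] open 47.390582963225455 q [-37.   7. -20. -49. -66.  14.]
shift [-0.81  0.5  -0.34] turn [-0.004 -0.022 -0.013]
291.3455539394944 [ 282.82661174 -290.05785393  263.95267314] [ 0.60563415  0.61940818 -0.49954057]
stray [268.40814803 118.07703356]
bay [336.25384934 202.14777292]
tip [361.01957885 196.25510192]
```

View pics/w1.png

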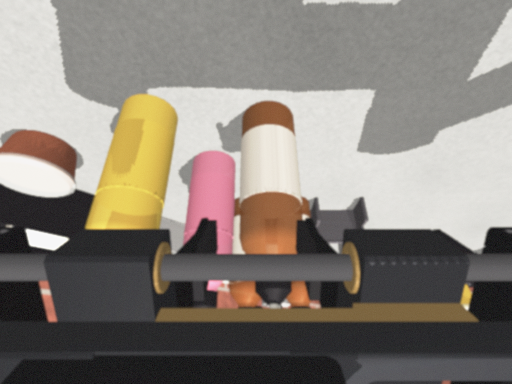

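The wrist picture is upside down, with the counter at the top. It shows the stray's foot at about (268,112), against (268,118) predicted. The empty bay is at about (338,212), against (336,202) predicted. Both agree. The stray sits between the finger tips and nothing is close to the gripper. Now I'll go down behind the bottle.

Emit:
{"method": "carry_out", "body": {
  "steps": [
    [[0.43,0.06,0.63],[0,0,0],-0.1],
    [[0.43,0.06,0.63],[0,0,0],-0.1],
    [[0.43,0.06,0.63],[0,0,0],-0.1],
    [[0.43,0.06,0.63],[0,0,0],-0.1],
    [[0.43,0.06,0.63],[0,0,0],-0.1],
    [[0.43,0.06,0.63],[0,0,0],-0.1],
    [[0.43,0.06,0.63],[0,0,0],-0.1]
  ]
}}

```text
clock: 2.55
position: [409.0, -132.2, 53.1]
tcp_rot: [[-0.477, -0.735, 0.481], [-0.548, 0.677, 0.492], [-0.687, -0.028, -0.726]]
ft_force: [-0.8, -0.4, -0.3]
opening: 47.9
```

```bash
python3 - <<'E'
from go import *
plan((407,-140.5,26))
f=grab_frame("side");cv2.imwrite("pics/s2.png",cv2.resize(f["color"][60:260,60:330,::-1],None,fx=2.9,fy=2.9,interpolation=2))
E
```

```text
t 2.55 pos [ 409.  -132.2   53.1] F [-0.8 -0.4 -0.3] open 47.91090079881227 q [-35.  22. -28. -61. -51.  38.]
shift [ 0.8  -0.11  0.49] turn [-0.005 -0.027  0.036]
```

View pics/s2.png

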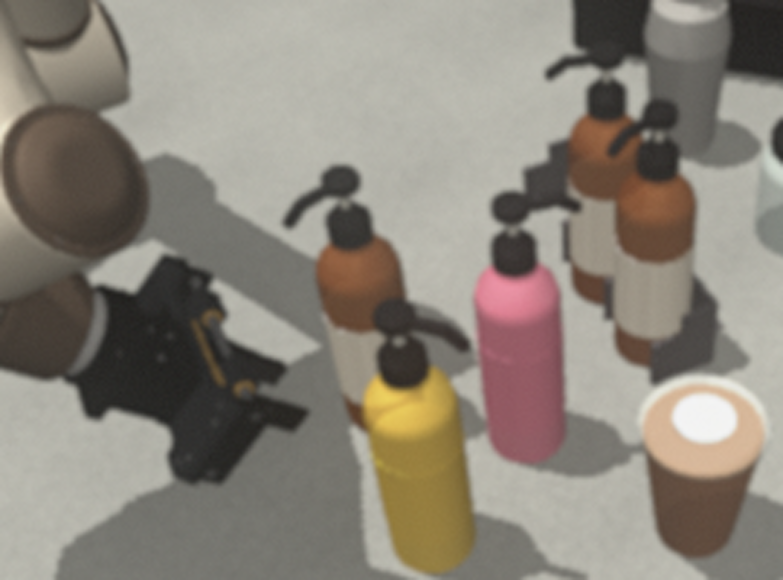

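Side crop: the gripper tips, near (300,400), are low and clear, with the stray's body at (360,330) ahead of them. The yellow bottle (420,460) is well to the side. I'll finish lowering and approach.

Emit:
{"method": "carry_out", "body": {
  "steps": [
    [[0.28,-0.03,0.17],[0,-0.01,0.015],-0.1],
    [[0.27,-0.03,0.17],[0,-0.01,0.015],-0.1],
    [[0.2,-0.03,0.12],[0,-0.01,0.01],-0.1],
    [[0,0,0],[0,0,0],-0.1]
  ]
}}

```text
clock: 2.93
position: [404.0, -136.9, 23.2]
tcp_rot: [[-0.495, -0.72, 0.486], [-0.506, 0.694, 0.513], [-0.706, 0.008, -0.708]]
ft_force: [-0.6, -0.3, -0.5]
opening: 48.0
```

```bash
python3 - <<'E'
from go import *
plan((436,-110.5,26))
E
```

```text
t 2.9333 pos [ 404.  -136.9   23.2] F [-0.6 -0.3 -0.5] open 48.035252327429646 q [-38.  27. -28. -64. -52.  43.]
shift [-1.04 -0.16  0.9 ] turn [ 0.006 -0.001 -0.006]
```

Emit:
{"method": "carry_out", "body": {
  "steps": [
    [[-0.2,-0.03,0.18],[0,0,0],-0.1],
    [[-0.2,-0.03,0.18],[0,0,0],-0.1],
    [[-0.2,-0.03,0.18],[0,0,0],-0.1],
    [[-0.2,-0.03,0.18],[0,0,0],-0.1],
    [[-0.15,-0.03,0.13],[0,0,0],-0.1],
    [[-0.08,0,0.08],[0,0,0],-0.1],
    [[-0.06,0,0.06],[0,0,0],-0.1]
  ]
}}

```text
clock: 3.52
position: [443.4, -105.6, 30.0]
tcp_rot: [[-0.488, -0.723, 0.489], [-0.512, 0.691, 0.51], [-0.707, -0.001, -0.707]]
ft_force: [-0.6, -0.4, -0.3]
opening: 47.8
```

```bash
cat > see.py <<'E'
from go import *
def stray(z=155,box=(100,300,100,340)):
    "amber blob centres in the top view, projected to shoulder height (stray first read (467,-79))"
    f=grab_frame("top");im=cv2.cvtColor(f["color"],cv2.COLOR_RGB2HSV)
    m=cv2.inRange(im,(3,120,50),(16,255,255));k=np.zeros_like(m);k[145:300,145:325]=1;m=cv2.morphologyEx(m*k,cv2.MORPH_CLOSE,np.ones((9,9)))
    for c in cv2.findContours(m,0,2)[0]:
        if cv2.contourArea(c)>150:
            (x,y),r=cv2.minEnclosingCircle(c);print("amber",round(x),round(y),round(r,1),onz(f,(x,y),z)[:2].round(1))
    return f
E
python3 - <<'E'
from see import *
plan((436,-110.5,26)); f=stray()
E
```

```text
t 3.5167 pos [ 443.4 -105.6   30. ] F [-0.6 -0.4 -0.3] open 47.82406774735575 q [-31.  26. -27. -66. -49.  39.]
shift [ 0.3   0.06 -0.11] turn [ 0.001 -0.     0.003]
amber 288 254 13.4 [467.  -79.2]
amber 203 198 14.7 [596.6 128.4]
amber 232 178 17.1 [647.2  61.9]
```

TCP is now 35 mm behind the axis, which is about contact, and the bottle hasn't moved. I'll start the oblique push.

Emit:
{"method": "carry_out", "body": {
  "steps": [
    [[-0.07,0.08,0.11],[0,0,0],-0.1],
    [[-0.08,0.12,0.14],[0,0,0],-0.1],
    [[-0.1,0.15,0.15],[0,0,0],-0.1],
    [[-0.1,0.15,0.15],[0,0,0],-0.1],
    [[-0.1,0.15,0.15],[0,0,0],-0.1],
    [[-0.1,0.15,0.15],[0,0,0],-0.1],
    [[-0.12,0.15,0.13],[0,0,0],-0.1],
    [[-0.12,0.15,0.13],[0,0,0],-0.1]
  ]
}}

```text
clock: 4.23
position: [454.7, -63.8, 24.0]
tcp_rot: [[-0.486, -0.713, 0.505], [-0.523, 0.701, 0.485], [-0.7, -0.029, -0.714]]
ft_force: [-1.3, -5.8, 5.9]
opening: 47.7
```

```bash
python3 - <<'E'
from see import *
plan((455.5,113.5,25)); f=stray()
E
```

```text
t 4.2333 pos [454.7 -63.8  24. ] F [-1.3 -5.8  5.9] open 47.67859218044236 q [-27.  26. -29. -72. -44.  41.]
shift [-3.13  4.12  2.85] turn [-0.028 -0.01   0.013]
amber 273 250 13.4 [476.8 -42.3]
amber 203 198 14.9 [597.4 130. ]
amber 230 179 17.1 [645.2  64.7]
```

Emit:
{"method": "carry_out", "body": {
  "steps": [
    [[-0.12,0.16,0.11],[-0.004,0,0],-0.1],
    [[-0.12,0.16,0.11],[-0.004,0,0],-0.1],
    [[-0.12,0.16,0.11],[-0.004,0,0],-0.1],
    [[-0.12,0.16,0.11],[-0.004,0,0],-0.1],
    [[-0.12,0.16,0.11],[-0.004,0,0],-0.1],
    [[-0.12,0.16,0.11],[-0.004,0,0],-0.1],
    [[-0.12,0.16,0.11],[-0.004,0,0],-0.1],
    [[-0.12,0.16,0.11],[-0.004,0,0],-0.1],
    [[-0.12,0.16,0.11],[-0.004,0,0],-0.1]
  ]
}}

```text
clock: 5.03
position: [456.7, -1.4, 24.3]
tcp_rot: [[-0.488, -0.727, 0.483], [-0.526, 0.687, 0.502], [-0.697, -0.009, -0.717]]
ft_force: [-0.0, -4.5, 2.9]
opening: 47.7
```

```bash
python3 - <<'E'
from see import *
plan((458,117.5,25)); f=stray()
cv2.imwrite("pics/t3.png",cv2.resize(f["color"][145:300,145:325,::-1],None,fx=4,fy=3.8,interpolation=2))
E
```

```text
t 5.0333 pos [456.7  -1.4  24.3] F [-0.  -4.5  2.9] open 47.67733795983075 q [-19.  25. -31. -76. -41.  39.]
shift [-2.12  2.69  2.  ] turn [-0.    -0.014  0.013]
amber 246 248 13.4 [478.8  21.1]
amber 203 198 14.8 [597.7 129.8]
amber 228 175 14.9 [653.6  71.8]
```

Tracking well: the bottle stays 22 mm ahead in both x and y.

Emit:
{"method": "carry_out", "body": {
  "steps": [
    [[-0.125,0.16,0.12],[0,-0.001,0.001],-0.1],
    [[-0.125,0.16,0.12],[0,-0.001,0.001],-0.1],
    [[-0.125,0.16,0.12],[0,-0.001,0.001],-0.1],
    [[-0.125,0.16,0.12],[0,-0.001,0.001],-0.1],
    [[-0.125,0.16,0.12],[0,-0.001,0.001],-0.1],
    [[-0.125,0.16,0.12],[0,-0.001,0.001],-0.1],
    [[-0.125,0.16,0.12],[0,-0.001,0.001],-0.1],
    [[-0.125,0.16,0.12],[0,-0.001,0.001],-0.1],
    [[-0.125,0.16,0.12],[0,-0.001,0.001],-0.1],
    [[-0.125,0.16,0.12],[0,-0.001,0.001],-0.1]
  ]
}}

```text
clock: 5.92
position: [455.9, 77.4, 24.1]
tcp_rot: [[-0.492, -0.723, 0.486], [-0.513, 0.691, 0.509], [-0.704, 0.001, -0.71]]
ft_force: [-0.8, -4.2, 1.8]
opening: 47.7
```

```bash
python3 - <<'E'
from see import *
plan((458,117.5,25)); f=stray()
cv2.imwrite("pics/t4.png",cv2.resize(f["color"][145:280,145:325,::-1],None,fx=4.4,fy=4.4,interpolation=2))
E
```

```text
t 5.9167 pos [455.9  77.4  24.1] F [-0.8 -4.2  1.8] open 47.67479148419656 q [-11.  24. -34. -84. -36.  41.]
shift [-0.74  0.87  0.69] turn [ 0.003 -0.005  0.001]
amber 213 247 13.4 [478.6  99.3]
amber 203 198 15.0 [597.4 128. ]
amber 227 176 15.3 [653.4  72.7]
```

View pics/t4.png

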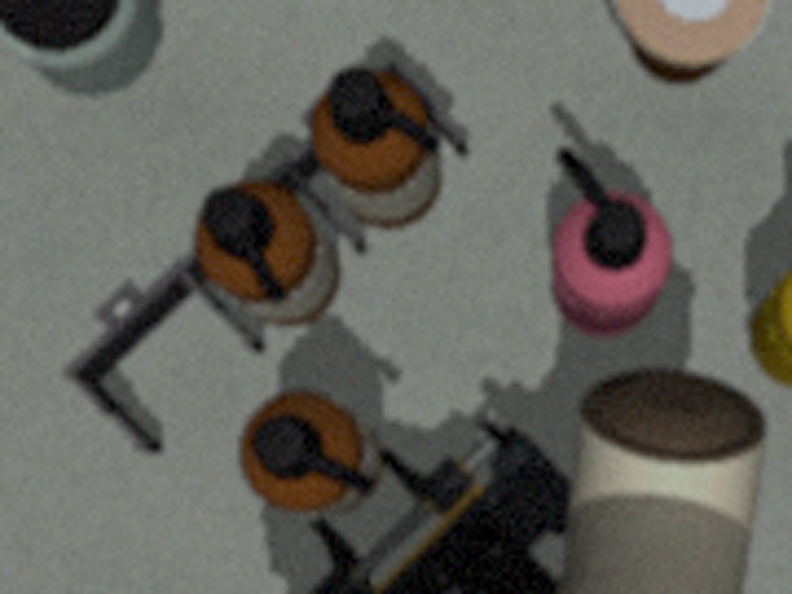

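The top crop shows the stray upright in the cradle at crop (302,450), with the bay mouth between the tips at (153,447) and (258,345). About 25 mm of sideways travel remains.

Emit:
{"method": "carry_out", "body": {
  "steps": [
    [[-0.13,0.15,0.12],[0,-0.001,0],-0.1],
    [[-0.13,0.15,0.12],[0,-0.001,0],-0.1],
    [[-0.13,0.15,0.12],[0,-0.001,0],-0.1],
    [[-0.13,0.15,0.12],[0,-0.001,0],-0.1],
    [[-0.11,0.12,0.1],[0,-0.001,0],-0.1]
  ]
}}

```text
clock: 6.38
position: [455.5, 115.4, 24.0]
tcp_rot: [[-0.492, -0.724, 0.484], [-0.51, 0.69, 0.514], [-0.706, 0.006, -0.708]]
ft_force: [0.2, -3.5, -0.6]
opening: 47.9
```

```bash
python3 - <<'E'
from see import *
plan((458,115.6,25)); f=stray()
E
```

```text
t 6.3833 pos [455.5 115.4  24. ] F [ 0.2 -3.5 -0.6] open 47.92905308890381 q [ -6.  24. -35. -89. -34.  41.]
shift [-0.07 -0.05  0.02] turn [ 0.008 -0.001 -0.001]
amber 197 247 13.7 [477.7 137. ]
amber 203 198 14.7 [596.7 128.5]
amber 228 176 15.0 [651.6  69.5]
```

The sideways offset is within about 2 mm. I'll back off and narrow the fingers so they stay outside the mouth. Then I'll recentre and push straight along the bay.

Emit:
{"method": "carry_out", "body": {
  "steps": [
    [[0.2,0,-0.2],[0,0,0],-0.1],
    [[0.2,-0.04,-0.2],[0.004,0,0],0.22],
    [[0,-0.04,0],[0.004,0,0],0.22],
    [[0,0,0],[0,0,0],0.22],
    [[0,0,0],[0,0,0],0.22]
  ]
}}

```text
clock: 6.85
position: [442.7, 103.8, 24.8]
tcp_rot: [[-0.49, -0.723, 0.487], [-0.507, 0.69, 0.516], [-0.709, 0.006, -0.705]]
ft_force: [-0.0, -0.8, 0.6]
opening: 35.5
```

```bash
cat >> see.py <<'E'
def bay(p):
    d=np.array(p[:2])-(532.3,192);return (d@[.693,.721]).round(1),(d@[-.721,.693]).round(1)
E
python3 - <<'E'
from see import *
plan((504,162,25)); f=stray(); print("tcp bay",bay(get_state()["position"]))
E
```

```text
t 6.85 pos [442.7 103.8  24.8] F [-0.  -0.8  0.6] open 35.452822525290614 q [ -9.  23. -36. -89. -36.  44.]
shift [-1.99 -0.14  1.99] turn [ 0.007  0.003 -0.001]
amber 197 248 13.6 [477.  137.4]
amber 204 198 15.2 [596.5 127.8]
amber 230 179 17.1 [645.3  64.8]
tcp bay (np.float64(-125.6), np.float64(3.4))
```

Emit:
{"method": "carry_out", "body": {
  "steps": [
    [[-0.05,-0.06,0.05],[0.004,0,0],0.22],
    [[-0.09,-0.05,0.09],[0.004,0,0],0.22],
    [[-0.1,-0.01,0.1],[0,0,0],0.22],
    [[-0.13,-0.01,0.13],[0,0,0],0.22],
    [[-0.13,-0.01,0.13],[0,0,0],0.22],
    [[-0.13,-0.01,0.13],[0,0,0],0.22],
    [[-0.13,-0.01,0.13],[0,0,0],0.22],
    [[-0.13,-0.01,0.13],[0,0,0],0.22]
  ]
}}

```text
clock: 7.57
position: [472.5, 128.6, 23.7]
tcp_rot: [[-0.492, -0.72, 0.49], [-0.509, 0.694, 0.509], [-0.706, 0.001, -0.708]]
ft_force: [-3.4, -2.9, 1.6]
opening: 33.8
```

```bash
python3 - <<'E'
from see import *
plan((504,162,25)); f=stray(); print("tcp bay",bay(get_state()["position"]))
cv2.imwrite("pics/t5.png",cv2.resize(f["color"][170:280,145:275,::-1],None,fx=5.4,fy=5.4,interpolation=2))
E
```

```text
t 7.5667 pos [472.5 128.6  23.7] F [-3.4 -2.9  1.6] open 33.756702300381846 q [ -4.  24. -33. -90. -33.  40.]
shift [-1.11  0.02  1.05] turn [-0.    -0.001 -0.002]
amber 190 239 13.7 [497.3 155.5]
amber 203 198 14.4 [596.4 129.9]
amber 231 179 16.9 [645.3  63.6]
tcp bay (np.float64(-85.9), np.float64(-1.1))
```

View pics/t5.png

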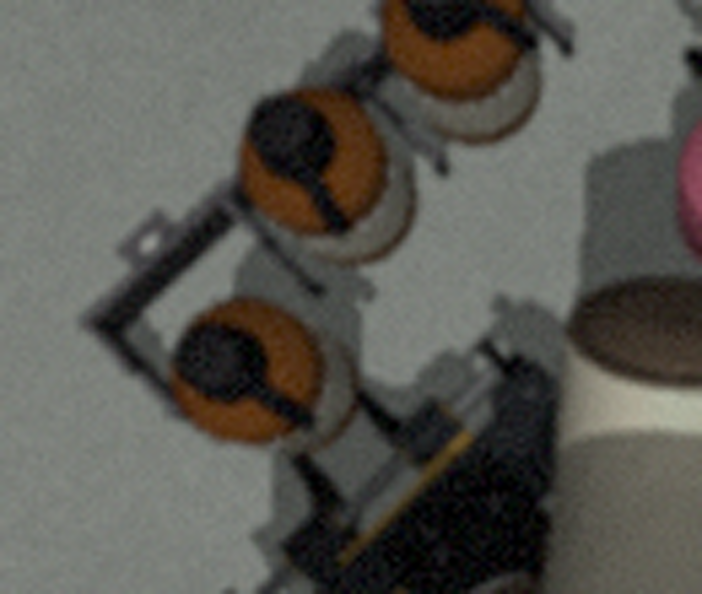

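The stray at crop (248,370) is at the mouth, midway between the dividers. Bay coordinates are about -50 mm deep and 0 sideways, and the neighbours' spacing gives the same within 3 mm. I'll keep pushing and go slower near the rail.

Emit:
{"method": "carry_out", "body": {
  "steps": [
    [[-0.1,0,0.1],[0,0,0],0.22],
    [[-0.13,0,0.13],[0,0,0],0.22],
    [[-0.13,0,0.13],[0,0,0],0.22],
    [[-0.13,0,0.13],[0,0,0],0.22],
    [[-0.13,0,0.13],[0,0,0],0.22],
    [[-0.12,0,0.12],[0,0,0],0.22],
    [[-0.08,0,0.08],[0,0,0],0.22]
  ]
}}

```text
clock: 8.2
position: [500.0, 156.8, 23.6]
tcp_rot: [[-0.492, -0.719, 0.49], [-0.509, 0.695, 0.509], [-0.707, 0.001, -0.708]]
ft_force: [-3.1, -3.2, 1.0]
opening: 33.9
```

```bash
python3 - <<'E'
from see import *
plan((507,166,25)); f=stray(); print("tcp bay",bay(get_state()["position"]))
E
```

```text
t 8.2 pos [500.  156.8  23.6] F [-3.1 -3.2  1. ] open 33.92496503976614 q [  1.  25. -30. -90. -30.  35.]
shift [-0.3   0.04  0.24] turn [-0.001 -0.001 -0.002]
amber 191 212 32.9 [563.  156.5]
amber 230 179 17.3 [644.9  64.6]
tcp bay (np.float64(-47.1), np.float64(-1.2))
```

Emit:
{"method": "carry_out", "body": {
  "steps": [
    [[-0.05,0,0.05],[0,0,0],0.22],
    [[-0.05,0,0.05],[0,0,0],0.22],
    [[-0.05,0,0.05],[0,0,0],0.22]
  ]
}}

```text
clock: 8.5
position: [505.0, 162.1, 23.5]
tcp_rot: [[-0.492, -0.72, 0.49], [-0.509, 0.694, 0.509], [-0.707, 0.001, -0.708]]
ft_force: [-2.1, -2.8, 1.8]
opening: 34.1
```

```bash
python3 - <<'E'
from see import *
plan((507,166,25)); print("tcp bay",bay(get_state()["position"]))
f=grab_frame("top");cv2.imwrite("pics/t6.png",cv2.resize(f["color"][170:280,145:275,::-1],None,fx=5.4,fy=5.4,interpolation=2))
E
```

```text
t 8.5 pos [505.  162.1  23.5] F [-2.1 -2.8  1.8] open 34.056193283867785 q [  2.  25. -29. -90. -30.  34.]
shift [-0.13  0.04  0.06] turn [-0.    -0.001 -0.002]
tcp bay (np.float64(-40.5), np.float64(-1.0))
```

View pics/t6.png

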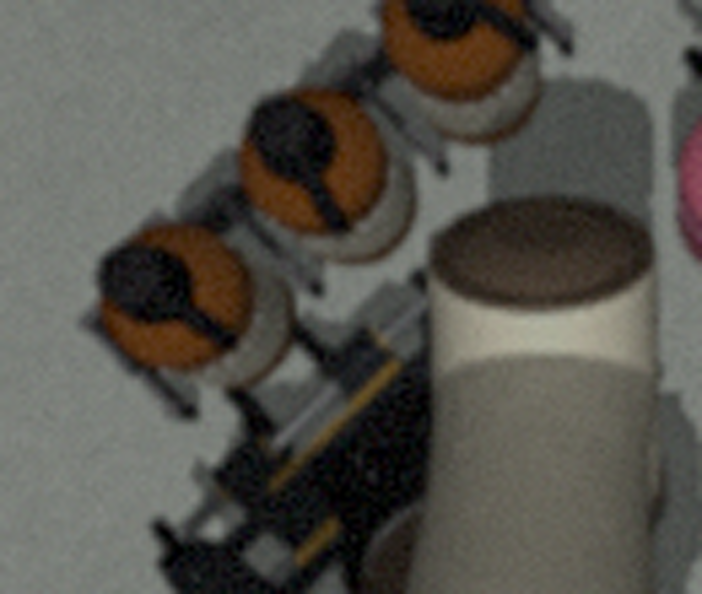

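The stray's head at crop (145,283) lines up with its neighbours at (290,138) and (440,-5), and is perhaps 2 mm short. I'll ease forward until the rail answers.

Emit:
{"method": "carry_out", "body": {
  "steps": [
    [[-0.035,0,0.035],[0,0,0],0.22],
    [[-0.035,0,0.035],[0,0,0],0.22]
  ]
}}

```text
clock: 8.72
position: [507.2, 164.4, 23.5]
tcp_rot: [[-0.492, -0.719, 0.49], [-0.509, 0.695, 0.509], [-0.707, 0.001, -0.708]]
ft_force: [-2.7, -4.5, 0.6]
opening: 33.9
```

Emit:
{"method": "carry_out", "body": {
  "steps": [
    [[-0.025,0,0.025],[0,0,0],0.22],
    [[0,0,0],[0,0,0],0.22]
  ]
}}

```text
clock: 8.88
position: [507.1, 164.5, 23.2]
tcp_rot: [[-0.493, -0.719, 0.49], [-0.51, 0.695, 0.508], [-0.705, 0.001, -0.709]]
ft_force: [-2.5, -3.1, 2.7]
opening: 34.2
```

Emit:
{"method": "carry_out", "body": {
  "steps": [
    [[-0.04,0,0.04],[0,0,0],0.22],
    [[-0.04,0,0.04],[0,0,0],0.22]
  ]
}}

```text
clock: 9.05
position: [507.6, 165.0, 22.7]
tcp_rot: [[-0.494, -0.719, 0.488], [-0.512, 0.695, 0.505], [-0.703, -0.0, -0.711]]
ft_force: [-8.5, -10.1, 8.2]
opening: 34.0
```

The force rose to 13 N with less than 1 mm of motion, so the bottle is against the rail. Backing straight off.

Emit:
{"method": "carry_out", "body": {
  "steps": [
    [[0.06,0,-0.06],[0,0,0],0.22],
    [[0.15,0,-0.15],[0,0,0],0.22],
    [[0.3,0,-0.3],[0,0,0],0.22],
    [[0.3,0,-0.3],[0,0,0],0.22],
    [[0.4,0,-0.4],[0,0,0],0.22],
    [[0.4,0,-0.4],[0,0,0],0.22],
    [[0.4,0,-0.4],[0,0,0],0.22],
    [[0.2,0,-0.4],[0,0,0],0.22],
    [[0,0,-0.3],[0,0,0],0.22],
    [[0,0,0],[0,0,0],0.22]
  ]
}}

```text
clock: 9.88
position: [438.1, 89.2, 37.9]
tcp_rot: [[-0.486, -0.719, 0.497], [-0.505, 0.695, 0.512], [-0.714, -0.002, -0.701]]
ft_force: [0.2, 0.1, 0.5]
opening: 33.9
```

```bash
python3 - <<'E'
from see import *
plan((507,166,25))
f=stray();a=f["color"][145:280,145:325,::-1];g=grab_frame("side")["color"][60:220,140:340,::-1]
k=lambda im:cv2.resize(im,(390,int(390*im.shape[0]/im.shape[1])),interpolation=2)
a=k(a);g=k(g);cv2.imwrite("pics/end.png",np.vstack([a,g])[:600])
E
```

```text
t 9.8833 pos [438.1  89.2  37.9] F [0.2 0.1 0.5] open 33.859620682275064 q [-10.  21. -36. -86. -36.  41.]
shift [-2.1   0.13  2.75] turn [-0.003  0.009 -0.   ]
amber 190 210 32.9 [566.5 160.3]
amber 228 176 14.9 [653.3  71.4]
```

View pics/end.png

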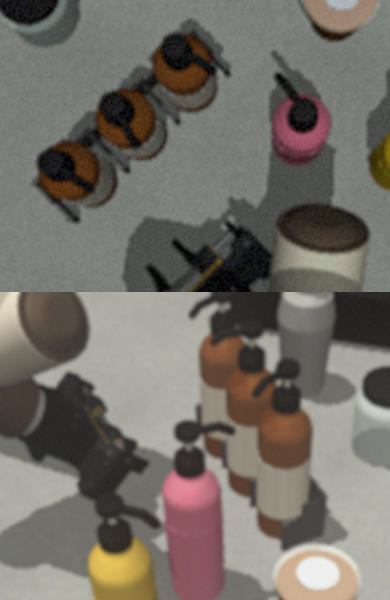

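The final picture shows the three pump heads evenly spaced in one line: top view (57,167), (117,106), (178,48). All stand upright, the gripper is clear, and the force is about 0. Handing in.

```bash
python3 -c "
from rig import *
print(sign_off())"
```

```text
the job is handed in; nothing more can be done
None
```

The stray amber bottle is in the empty bay against the back rail, and I handed the job in at about 10 s of robot time. The hand-in gives no verdict, so the result rests on my own checks.

**What I did:** I pushed it with the fingertips about 25 mm above the counter, with the tool tilted 45°. The first push took it obliquely to a point in front of the bay. I then backed off, narrowed the fingers, and pushed it straight in until the rail stopped it. The wrist force read at most about 16 N in all, at the rail (about 13 N of it horizontal).

**Last checks:**
- **Position:** in the top view the three pump heads are evenly spaced in one line, to within about 3 mm. All three bottles stand upright.
- **Other things:** nothing else looks moved in the final views, though they do not show the spoon or the tub.
- **Robot:** the gripper is more than 80 mm clear of the bottle, and the force reads about 0.

**What disagreed:** my two estimates of the bay's depth differed by about 5 mm, so I went by contact with the rail. In the final picture the colour measurement merged the stray with its neighbour, so I checked the alignment from the pump heads instead.

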